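Flip the kickstand of a tilting console and hold the console upright

TASK

The back-heavy touchscreen console has tipped back on its stand. First flip its kickstand up over the top and all the way down to its stop on the screen side while the console is still tipped back, then swing the console upright and finish while still holding it upright with the fingers, because it tips back by itself when let go. Leave the mouse, the box of pipette tips and the jar where they are.

Things in the scene. Friction and masses are not known exactly. Their poses are not given: they have to be found in the camera images.
- console: (Sizes in mm.) Grey panel, 206 wide (y), 14 thick (x); screen on its +x face, black housing (150 wide, 50 out, 25 to 110 above the axis) on its -x, robot-side face. 0.7 to 1 kg. Origin: middle of the level hub axis (along y, fixed, 30 above the bench); z runs up the panel. Starts tipped back 0.42 rad to its -x side on a stop; upright: z vertical. Let go, it falls back to -x, even from upright.
- console_top (a point): Middle of the panel's top edge, 190 from the hub axis. The panel's upper 80 is plain on both faces, free to pinch across its 14. Lifting it here takes about 3 N when tipped back, 1 to 2 N upright. It can turn 0.35 past upright, but with the kickstand down the foot lands on the foot plate at about upright and stops it.
- kickstand_pivot (a point): Kickstand's pivot on the console's left (+y) edge: 120 up from the hub axis along the console's z, 116 from the panel's middle along +y. The kickstand is a light aluminium bar, 12 by 8, that turns beside the panel about the console's y.
- kickstand_foot (a point): Centre of the rubber foot (18 diameter, 20 long along y) at the free end of the kickstand, 136 from the pivot. Stowed, it sticks up past the panel's top edge, level with the panel's robot side.
- kickstand (a joint): Kickstand angle on the console (rad). 0: stowed, pointing up along the panel, 0.09 behind it (robot side); grows as the foot swings over the top to the screen side and down; 2.915: down at its stop. With the console tipped back it stands vertical at 0.51; beyond, it falls to the stop by itself in about a second; before, it falls back to 0. Under 1 N at the foot turns it.
- stand: The steel foot plate, 240 (x) by 270 (y) by 12, fixed to the bench, with the hub in two cheeks. Origin under its middle, straight below the middle of the hub axis; its x and y are those of the console.
- mouse: Round black mouse, 62 diameter, 34 high, beside the stand. Origin under its middle. To be left alone.
- tip_box: Box of pipette tips, 77 by 112, 62 high, grey with a white lid, beside the stand. Origin under its middle. To be left alone.
- reagent: Amber jar, 54 diameter, 95 high, beside the stand. Origin under its middle. To be left alone.

How it is judged:
On the way, in this order (a step that is already met when the one before it is completed fails the run):
1. the kickstand is fully down at its stop while the console is still tipped back (value of joint kickstand above 2.75 rad and angle between console's own z axis and vertical above 0.25 rad), for 0.2 s.
2. the console is upright within 0.10 rad and touched by the fingers (angle between console's own z axis and vertical below 0.1 rad and contact force between the fingers and console above 0.5 N), for 0.2 s.
At the end, for the whole second after the job is handed in: The kickstand is down within 0.165 rad of its stop, the console is upright within 0.10 rad (about 6 degrees) and still, and the fingers are holding it with at least 0.5 N; the mouse, tip box and jar are within 30 mm of where they were (all of step 2 and value of joint kickstand above 2.75 rad and angular speed of console below 0.1 rad/s and distance of each of mouse, tip_box, reagent from where it was at the start of the episode below 0.03 m); the arm keeps its last pose, push and grip.
It fails at once if the mouse, tip box or jar is shifted by more than 30 mm (distance of any of mouse, tip_box, reagent from where it was at the start of the episode above 0.03 m).
It also fails if it takes over 43 s, if anything falls off the work surface, if the arm or the gripper's body presses on something with over 40 N, if the wrist force passes 120 N, or if a joint passes its speed limit or range.

ROBOT

A 6-joint arm with a two-finger parallel gripper is mounted at the origin on the work surface. World frame = base frame: x ahead of the robot, y to its left, z up, the work surface at z = 0. Lengths are in m, angles in rad, forces in N, time in s.
With the tool pointing down it reaches from about 0.3 to 0.775 m from the base axis. Payload 14.6 kg.
Tool frame: the origin (TCP) lies on the centre line of the jaws, within the pads' length; the fingertips stand 19 mm ahead of it and the grasp point (between the pads) is the TCP; y points along the fingers, x is the direction in which the jaws open and shut, and the axes are right-handed (so a half turn about y gives the same grasp; the last joint's range is limited). The gripper opens to 94 mm and grips with 3 to 60 N. Pads are 16 mm wide; open, the fingers measure 119 mm over their backs; the gripper's body (75 mm by 177 mm) begins 78 mm behind the grasp point.
Start: joints at [1.277, 0.3, 1.521, -0, 1.321, -0.067], TCP at [0.124, 0.536, 0.224] pointing down, gripper open.
Joint ranges: [-3.03, 3.03], [-0.79, 2.21], [0.23, 2.52], [-1.04, 4.18], [0, 3.07], [-2.55, 2.55]. Speed limits (rad/s): [2.22, 2.22, 2.57, 3.14, 3.14, 3.14].

INTERFACE

Orientations are given as [roll, pitch, yaw] about the fixed x, y, z axes, in that order (R = Rz(yaw) Ry(pitch) Rx(roll)).
In Python, from station import ctrl, optics gives the robot as it stands.
- The arm moves only by the tool jog_arm, never from a script. Its argument "targets" is a list of rows, each a list of 3 entries, a list of its own where there are three numbers: the finger opening in cm, from 0 to 9.4, then the shift along the tool's x, y, z in cm, then the turn about the tool's y in rad. A call has 1 to 10 rows; each row is the pose to reach, as a shift and turn from the pose commanded when the call began, along the tool's axes at that moment; what a row does not reach only later rows make up. A row lasts 1/10 s, in which the tool goes at most 50 mm and 8.59 degrees, less where a joint would pass 70% of its speed; a pose out of reach is approached as far as the arm can. A call with a gripper value outside its range is refused whole. The fingers move at their own pace and stop on an object; "grip_force" is the grip in N (left out, the last holds). Time passes only in rows, so rows that repeat a pose let the fingers close. It gives the time, the measured TCP pose, the force and the opening at its end, in the units of the state.
- ctrl.get_obs(): the state, without advancing time (a new reading comes with each control period).
- optics.camera(name): name is "scene" or "top"; returns a dict with "img" (480x640x3 uint8, red, green, blue), "range_z" (480x640 float32, m along the optical axis (not along the pixel's ray), 0 where there is no reading), "camera_matrix" (3x3 intrinsics, pixels), "world_to_cam" (4x4, takes a point from world to camera coordinates). Camera axes: x right, y up, looking along -z (the intrinsics and any distortion apply to the point x, -y, -z); pixel columns grow to the right and rows downward; lengths in m; the calibration is good to about 2 mm. A picture is of the moment at which its call begins.
- ctrl.hand_in(): hands the job in, once; it reports no verdict.
The state is a dict: "time_s": time; "qpos": joint angles; "joint_vel": joint speeds; "tau": joint torques, N m; "ee_pos": TCP position; "eef_rot": TCP orientation; "force": force on the tool from outside, world axes, zero at the start; "moment": the same for the moment, N m; "grip_width": finger opening in m.
Only numpy, scipy, OpenCV 4.12 (cv2) and the standard library are available. Lean on these libraries where they do the work, as an engineer would, in place of code of your own. Each camera call takes 0.05 s, during which the arm holds its last target. There are 200 camera calls.

## Working session

There is one attempt and no reset: what is moved stays moved. The work goes in short steps, Python scripts to look and compute and a tool call to move; the robot and the scene stay as the last step left them, time stands still between calls to the robot, and variables do not carry over. Pictures are saved under pics/ and viewed, about 8 in all and at most 12, crops included, and the job is handed in when it is done.

Besides the shell and the picture viewer there is one more tool, called after "Emit:" as name([rows], argument=value, ...), one row to a line, values as JSON. jog_arm: Moves the arm, as the interface text tells. Its arguments: {"type":"object","properties":{"targets":{"type":"array","items":{"type":"array"}},"grip_force":{"type":"number"}},"required":["targets"]}

```bash
mkdir -p pics; cat > h.py <<'E'
import numpy as np, cv2
from station import ctrl, optics
def cloud(c):
    K=c["camera_matrix"];d=c["range_z"];v,u=np.mgrid[0:480,0:640]
    P=np.stack([(u-K[0,2])/K[0,0]*d,-(v-K[1,2])/K[1,1]*d,-d,np.ones_like(d)],-1)
    return (P@np.linalg.inv(c["world_to_cam"]).T)[...,:3]
def save(c,n): cv2.imwrite(f"pics/{n}.png",c["img"][...,::-1])
E
python3 - <<'E'
from h import *
print(ctrl.get_obs())
for n in("scene","top"):
    c=optics.camera(n);save(c,n+"0");P=cloud(c);np.savez(n+"0.npz",P=P,img=c["img"],r=c["range_z"])
    print(n,np.linalg.inv(c["world_to_cam"])[:3,3],c["camera_matrix"][0,0])
E
```

```text
{'time_s': 0.0, 'qpos': array([ 1.27737137e+00,  3.00436901e-01,  1.52155355e+00, -1.20602717e-05,
        1.32067861e+00, -6.66044942e-02]), 'joint_vel': array([ 0.00048774,  0.00099695, -0.00048962, -0.0006453 , -0.00198437,
       -0.00067918]), 'tau': array([-1.95786786e-03, -5.31796038e+01, -3.52743423e+01,  7.07262894e-02,
        2.41380930e-02, -2.01233240e-05]), 'ee_pos': array([0.12362721, 0.53569469, 0.22391672]), 'eef_rot': array([-1.57073634e+00,  1.07480307e-03,  1.34397889e+00]), 'force': array([ 0.4665124 ,  0.37369647, -0.41399498]), 'moment': array([-0.00795345,  0.02090134,  0.04276332]), 'grip_width': 0.09406735106263678}
scene [1.25699996 0.50070889 0.87039879] 476.53404805763495
top [0.49938999 0.05294065 1.24385626] 455.27833811828833
```

View pics/scene0.png

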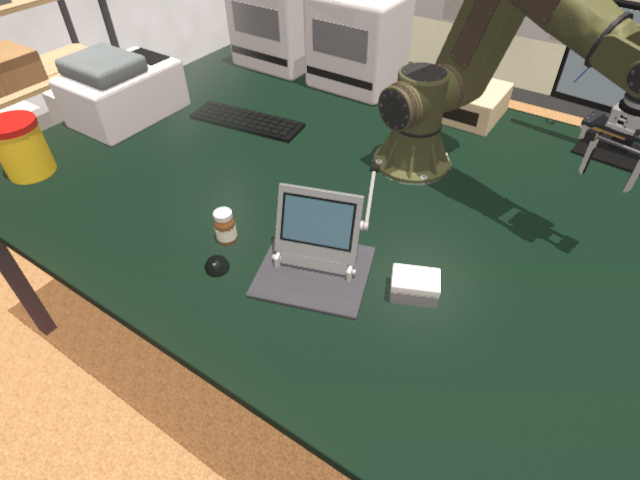

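View pics/top0.png

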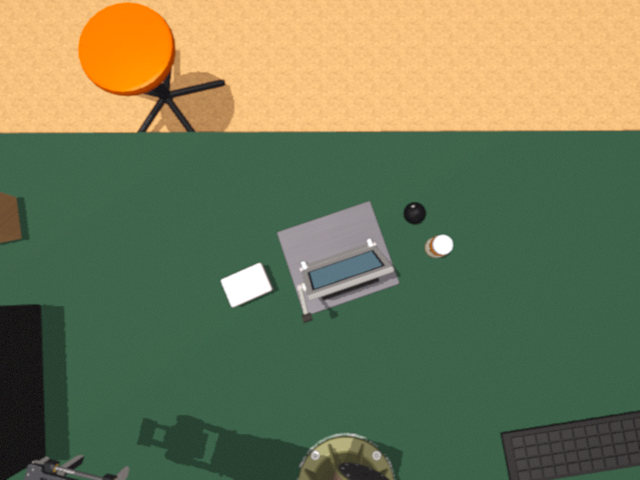

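```bash
cat > m.py <<'E'
from h import *
a=np.load("top0.npz");P=a["P"];img=a["img"].astype(int)
z=P[...,2];u0=P[220:320,270:410]
# stand plate points z~0.012, colour greyish
g=(abs(z-.012)<.006)&(abs(img[...,1]-img[...,0])<25)
g[:195]=0;g[325:]=0;g[:,:270]=0;g[:,405:]=0
r=cv2.minAreaRect(P[g][:,:2].astype(np.float32)*1000);print("stand",r,g.sum())
for n,(u,v) in dict(foot=(307,318),piv=(303,288),hubL=(304,266),hubR=(371,243)).items():
    print(n,P[v-2:v+3,u-2:u+3].reshape(-1,3).round(3)[[0,6,12,18,24]].tolist())
# panel: high points
for n in("top0","scene0"):
    a=np.load(n+".npz");P=a["P"]
    h=(P[...,2]>.08)&(P[...,2]<.3)&(abs(P[...,0]-.47)<.2)&(abs(P[...,1]-0.02)<.2)
    Q=P[h];print(n,len(Q),Q.min(0).round(3),Q.max(0).round(3));i=np.argsort(-Q[:,2])[:400:20];print(Q[i].round(3).tolist())
E
python3 m.py
```

```text
stand ((592.2938232421875, 9.320693969726562), (239.97933959960938, 414.12640380859375), 18.69424057006836) 5226
foot [[0.446, 0.095, 0.267], [0.444, 0.093, 0.27], [0.442, 0.091, 0.266], [0.44, 0.089, 0.267], [0.437, 0.087, 0.263]]
piv [[0.511, 0.11, 0.15], [0.508, 0.107, 0.147], [0.507, 0.111, 0.015], [0.503, 0.103, 0.148], [0.501, 0.1, 0.149]]
hubL [[0.569, 0.113, 0.048], [0.567, 0.11, 0.044], [0.564, 0.107, 0.047], [0.562, 0.105, 0.04], [0.558, 0.102, 0.053]]
hubR [[0.63, -0.064, 0.047], [0.627, -0.067, 0.042], [0.624, -0.07, 0.046], [0.622, -0.073, 0.042], [0.62, -0.076, 0.035]]
top0 2863 [ 0.433 -0.103  0.08 ] [0.605 0.117 0.271]
[[0.444, 0.086, 0.271], [0.448, 0.089, 0.268], [0.446, 0.093, 0.266], [0.44, 0.087, 0.264], [0.433, 0.093, 0.259], [0.453, 0.09, 0.236], [0.47, 0.102, 0.216], [0.537, -0.052, 0.208], [0.49, 0.08, 0.207], [0.53, -0.034, 0.207], [0.512, 0.012, 0.206], [0.494, 0.068, 0.206], [0.501, 0.048, 0.206], [0.492, 0.073, 0.205], [0.485, 0.077, 0.205], [0.494, 0.061, 0.205], [0.539, -0.064, 0.205], [0.517, 0.005, 0.204], [0.517, -0.02, 0.204], [0.492, 0.089, 0.204]]
scene0 5124 [ 0.436 -0.102  0.08 ] [0.61  0.122 0.268]
[[0.448, 0.1, 0.268], [0.45, 0.102, 0.264], [0.44, 0.101, 0.261], [0.453, 0.099, 0.257], [0.454, 0.092, 0.249], [0.461, 0.096, 0.238], [0.466, 0.098, 0.229], [0.473, 0.105, 0.219], [0.474, 0.104, 0.207], [0.556, -0.096, 0.205], [0.551, -0.091, 0.204], [0.534, -0.039, 0.203], [0.52, -0.004, 0.203], [0.542, -0.074, 0.203], [0.523, -0.024, 0.202], [0.498, 0.068, 0.202], [0.532, -0.032, 0.202], [0.496, 0.056, 0.201], [0.517, -0.011, 0.201], [0.489, 0.092, 0.201]]
```

Emit:
jog_arm([
  [0,[0,-6,0],0],
  [0,[-38.9,-6,-36.9],1.018],
  [0,[-38.9,-6,-36.9],1.018],
  [0,[-38.9,-6,-36.9],1.018],
  [0,[-38.9,-6,-36.9],1.018],
  [0,[-38.9,-6,-36.9],1.018],
  [0,[-38.9,-6,-36.9],1.018],
  [0,[-38.9,-6,-36.9],1.018],
  [0,[-38.9,-6,-36.9],1.018],
  [0,[-38.9,-6,-36.9],1.018],
])

```text
time_s: 1.1
ee_pos: [0.3524, 0.1463, 0.2829]
eef_rot: [-1.571, -0.0, 0.326]
force: [1.0, -0.2, -0.7]
grip_width: 0.0175
```

Emit:
jog_arm([
  [0,[0,0,0],0],
  [0,[0,0,0],0],
  [0,[0,0,0],0],
])

```text
time_s: 1.4
ee_pos: [0.3515, 0.149, 0.2827]
eef_rot: [-1.571, 0.0, 0.327]
force: [-0.0, -0.6, 0.2]
grip_width: 0.0003
```

```bash
python3 - <<'E'
from h import *
c=optics.camera("top");save(c,"top1");P=cloud(c);Q=P[(P[...,2]>.2)&(P[...,2]<.29)&(abs(P[...,0]-.44)<.03)&(abs(P[...,1]-.09)<.03)];print(Q.mean(0),Q.max(0),len(Q))
o=ctrl.get_obs();print(o["time_s"],o["ee_pos"],o["eef_rot"],o["force"],o["grip_width"])
E
```

```text
[0.44881392 0.09233077 0.256581  ] [0.46994107 0.10157167 0.27065184] 120
1.45 [0.35144463 0.1492402  0.28273983] [-1.57066280e+00  2.58432155e-04  3.28005054e-01] [ 0.21645195 -0.99175603  0.40272213] 0.00036048310099274914
```

Emit:
jog_arm([
  [0,[1.0,2.1,-4.5],0],
  [0,[1.8,2.1,-8.5],0],
  [0,[1.8,2.1,-8.5],0],
  [0,[3.2,2.1,-8.5],0],
  [0,[4.7,2.1,-8.5],0],
  [0,[6.2,2.1,-8.5],0],
  [0,[7.7,2.1,-8.5],0],
  [0,[9.2,2.1,-8.5],0],
  [0,[10.7,2.1,-8.5],0],
  [0,[12.2,2.1,-8.5],0],
])

```text
time_s: 2.45
ee_pos: [0.4947, 0.1092, 0.2619]
eef_rot: [-1.571, 0.0, 0.329]
force: [-1.1, 0.0, -0.4]
grip_width: 0.0001
```

Emit:
jog_arm([
  [0,[1.0,0,0],0],
  [0,[1.8,0,0],0],
  [0,[1.8,0,0],0],
  [0,[1.8,0,0],0],
])

```text
time_s: 2.85
ee_pos: [0.5115, 0.1128, 0.2618]
eef_rot: [-1.571, 0.0, 0.327]
force: [-0.6, -0.9, -0.2]
grip_width: 0.0004
```

```bash
python3 - <<'E'
from h import *
a=optics.camera("scene");b=optics.camera("top")
cv2.imwrite("pics/p2.png",np.hstack([cv2.resize(a["img"][160:320,220:460],(400,267)),cv2.resize(b["img"][190:350,220:460],(400,267))])[...,::-1])
o=ctrl.get_obs();print(o["time_s"],o["ee_pos"],o["eef_rot"],o["force"])
E
```

```text
2.95 [0.51145882 0.11254236 0.26196435] [-1.57079865e+00 -6.58705331e-05  3.26035368e-01] [-0.86971884  0.42538284  0.81813797]
```

View pics/p2.png

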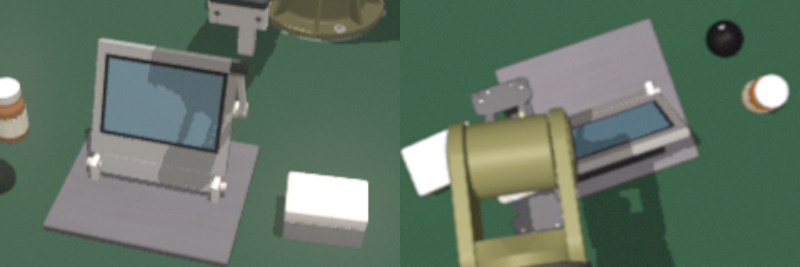

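Emit:
jog_arm([
  [0,[0,0,0],0],
  [0,[0,0,0],0],
  [0,[0,0,0],0],
  [0,[0,0,0],0],
  [0,[0,0,0],0],
])

```text
time_s: 3.45
ee_pos: [0.5118, 0.1125, 0.2618]
eef_rot: [-1.571, 0.0, 0.326]
force: [0.3, -0.1, 0.5]
grip_width: 0.0003
```

```bash
python3 - <<'E'
from h import *
a=optics.camera("scene");cv2.imwrite("pics/p3.png",cv2.resize(a["img"][180:310,230:390],None,fx=4,fy=4)[...,::-1])
P=cloud(a);F=P.copy();F[...,0]=.947*P[...,0]+.32*P[...,1]-.564;F[...,1]=-.32*P[...,0]+.947*P[...,1]+.1726
m=(abs(F[...,1]-.116)<.016)&(abs(F[...,0])<.2)&(F[...,2]>.02)&(F[...,2]<.24)
for v,u in np.argwhere(m)[::12]: print(u,v,F[v,u].round(3),a["img"][v,u])
E
```

```text
363 196 [-0.078  0.102  0.201] [118 120 114]
364 200 [-0.075  0.105  0.192] [62 75 65]
361 205 [-0.063  0.101  0.186] [125 121 118]
361 209 [-0.057  0.102  0.179] [119 116 112]
362 213 [-0.061  0.105  0.165] [77 84 77]
360 218 [-0.049  0.103  0.159] [118 115 111]
359 222 [-0.045  0.102  0.15 ] [127 124 121]
362 223 [-0.045  0.109  0.148] [255 255 246]
363 224 [-0.045  0.111  0.146] [203 197 191]
364 225 [-0.042  0.114  0.146] [226 216 212]
365 226 [-0.04   0.117  0.145] [212 203 199]
366 227 [-0.04   0.12   0.143] [194 186 182]
367 228 [-0.039  0.122  0.141] [156 150 145]
368 229 [-0.052  0.123  0.127] [ 95 113  98]
359 231 [-0.036  0.105  0.13 ] [136 135 130]
357 233 [-0.031  0.101  0.128] [157 153 149]
365 234 [-0.033  0.12   0.127] [242 239 230]
363 236 [-0.026  0.116  0.126] [242 238 229]
362 238 [-0.027  0.114  0.119] [198 197 187]
357 240 [-0.028  0.102  0.108] [152 148 144]
365 241 [-0.025  0.122  0.113] [123 130 117]
363 243 [-0.017  0.119  0.112] [248 243 234]
361 245 [-0.013  0.115  0.108] [225 220 211]
357 247 [-0.02   0.105  0.093] [136 132 129]
355 249 [-0.02   0.1    0.
[... 194 characters left out ...]
55 258 [-0.008  0.104  0.068] [149 145 141]
362 259 [0.002 0.122 0.079] [143 139 138]
361 261 [0.008 0.121 0.078] [202 197 188]
360 263 [0.014 0.12  0.077] [235 231 222]
359 265 [0.016 0.118 0.072] [245 241 232]
359 268 [0.024 0.12  0.07 ] [238 234 225]
359 270 [0.024 0.12  0.063] [232 228 219]
355 272 [0.005 0.108 0.034] [158 151 147]
359 273 [0.029 0.122 0.059] [193 188 181]
357 275 [0.035 0.118 0.057] [245 240 231]
357 278 [0.037 0.119 0.05 ] [241 237 228]
358 280 [0.038 0.122 0.044] [134 129 123]
354 282 [0.045 0.114 0.043] [85 81 76]
357 283 [0.051 0.122 0.048] [83 80 75]
360 284 [0.045 0.128 0.039] [98 96 96]
352 286 [0.052 0.111 0.036] [80 78 78]
358 287 [0.053 0.125 0.037] [93 91 91]
```

View pics/p3.png

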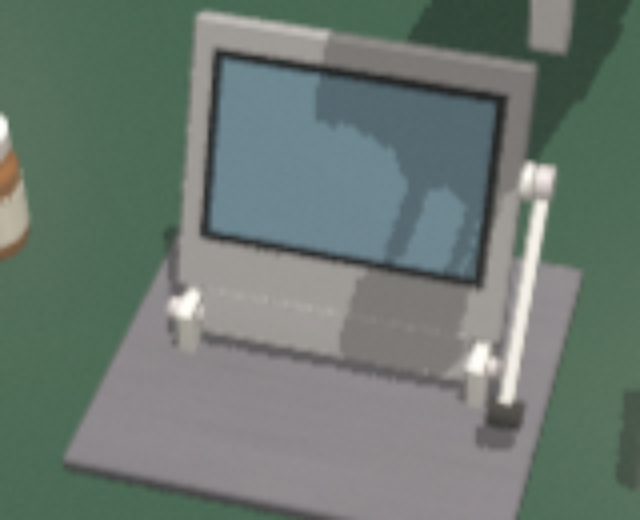

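Emit:
jog_arm([
  [5.5,[-1.5,0,-4],0],
  [5.5,[-3.1,0,-8],0],
  [5.5,[-3.1,0,-11.5],0],
  [5.5,[-3.1,0,-11.5],0],
  [5.5,[-3.1,0,-11.5],0],
  [5.5,[-3.1,1.5,-11.5],0],
  [5.5,[-3.1,3.0,-11.5],0],
  [5.5,[-3.1,4.5,-11.5],0],
  [5.5,[-3.1,5.8,-11.5],0],
  [5.5,[-3.1,5.8,-11.5],0],
])

```text
time_s: 4.5
ee_pos: [0.5186, -0.0055, 0.2023]
eef_rot: [-1.57, 0.002, 0.327]
force: [-0.2, 0.1, -0.7]
grip_width: 0.055
```

```bash
python3 - <<'E'
from h import *
a=optics.camera("scene");b=optics.camera("top")
cv2.imwrite("pics/p4.png",np.hstack([cv2.resize(a["img"][160:320,220:460],(400,267)),cv2.resize(b["img"][190:350,220:460],(400,267))])[...,::-1])
o=ctrl.get_obs();p=o["ee_pos"];print(o["time_s"],p,.947*p[0]+.32*p[1]-.564,-.32*p[0]+.947*p[1]+.1726,o["force"],o["grip_width"])
E
```

```text
4.6 [ 0.51940258 -0.00590903  0.20422591] -0.07401664662525448 0.0007953243182794167 [-1.44258494e-04 -7.52207461e-01  3.44458307e-01] 0.054889925412409814
```

View pics/p4.png

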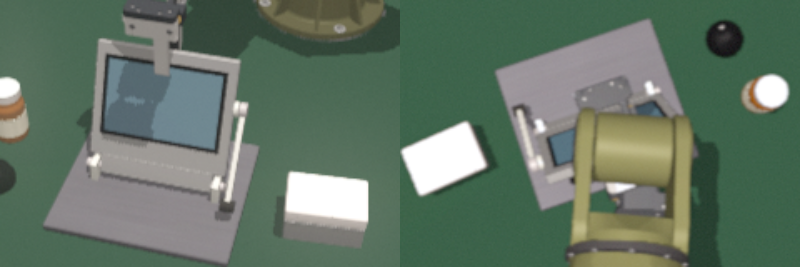

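Emit:
jog_arm([
  [5.0,[1.0,0,0],0],
  [5.0,[2.0,0,0],0],
  [5.0,[3.0,0,0],0],
  [5.0,[4.0,0,0],0],
  [4.8,[5.0,0,0],0],
  [4.5,[6.0,0,0],0],
  [4.0,[6.7,0,0],0],
  [3.5,[7.3,0,0],0],
  [3.2,[7.7,0,0],0],
  [3.0,[7.9,0,0],0],
], grip_force=10)

```text
time_s: 5.6
ee_pos: [0.5944, 0.0191, 0.2038]
eef_rot: [-1.571, -0.0, 0.326]
force: [-1.3, -0.3, 0.5]
grip_width: 0.0305
```

Emit:
jog_arm([
  [2.4,[-0.2,0,0],0],
  [1.8,[-0.4,0,0],0],
  [1.2,[-0.5,0,0],0],
  [0.8,[-0.5,0,0],0],
  [0.8,[-0.5,0,0],0],
  [0.8,[-0.5,0,0],0],
  [0.8,[-0.5,0,0],0],
])

```text
time_s: 6.3
ee_pos: [0.5893, 0.0174, 0.2038]
eef_rot: [-1.571, 0.0, 0.326]
force: [-4.1, 0.2, -0.1]
grip_width: 0.0138
```

```bash
python3 - <<'E'
from h import *
a=optics.camera("scene");b=optics.camera("top")
cv2.imwrite("pics/p5.png",np.hstack([cv2.resize(a["img"][160:320,220:460],(400,267)),cv2.resize(b["img"][190:350,220:460],(400,267))])[...,::-1])
o=ctrl.get_obs();p=o["ee_pos"];print(o["time_s"],p,.947*p[0]+.32*p[1]-.564,-.32*p[0]+.947*p[1]+.1726,o["force"],o["grip_width"])
P=cloud(a);F=P.copy();F[...,0]=.947*P[...,0]+.32*P[...,1]-.564;F[...,1]=-.32*P[...,0]+.947*P[...,1]+.1726
m=(abs(F[...,1]+.07)<.02)&(abs(F[...,0])<.06)&(F[...,2]>.1)&(F[...,2]<.21)
print("panel tilt fit x=a*z+b",np.polyfit(F[m][:,2],F[m][:,0],1),m.sum())
m=(abs(F[...,1]-.118)<.012)&(abs(F[...,0])<.15)&(F[...,2]>.02)&(F[...,2]<.2)
for q in F[m][::15]:print(q.round(3))
E
```

```text
6.4 [0.58935554 0.01734405 0.20384729] -0.000330206736227745 0.0004310434356113446 [-2.98309042  0.22679791 -0.17146051] 0.013760260368972115
panel tilt fit x=a*z+b [-0.01330803  0.01102141] 589
[-0.003  0.108  0.159]
[0.001 0.122 0.16 ]
[0.006 0.117 0.157]
[0.008 0.11  0.151]
[0.002 0.123 0.146]
[0.009 0.118 0.145]
[0.011 0.114 0.133]
[0.013 0.122 0.128]
[0.015 0.121 0.117]
[0.021 0.12  0.11 ]
[0.02  0.118 0.096]
[0.025 0.115 0.086]
[0.025 0.122 0.078]
[0.033 0.119 0.073]
[0.036 0.12  0.066]
[0.035 0.121 0.055]
[0.038 0.119 0.044]
[0.043 0.118 0.035]
[0.041 0.123 0.027]
[0.049 0.115 0.027]
[0.051 0.128 0.029]
[0.054 0.129 0.021]
```

View pics/p5.png

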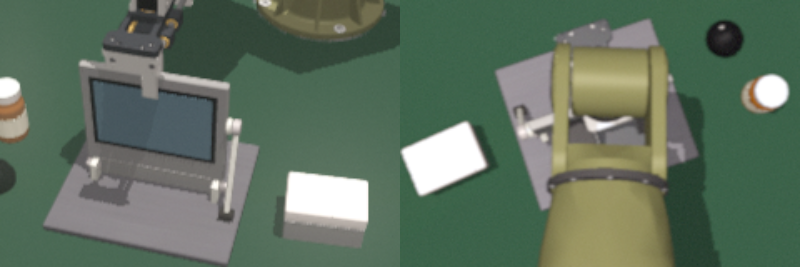

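Emit:
jog_arm([
  [0.8,[0,0,0],0],
  [0.8,[0,0,0],0],
  [0.8,[0,0,0],0],
  [0.8,[0,0,0],0],
])

```text
time_s: 6.8
ee_pos: [0.5894, 0.0174, 0.2038]
eef_rot: [-1.571, 0.0, 0.326]
force: [-3.1, 0.0, -0.3]
grip_width: 0.014
```

```bash
python3 - <<'E'
from h import *
a=optics.camera("scene");P=cloud(a);F=P.copy();F[...,0]=.947*P[...,0]+.32*P[...,1]-.564;F[...,1]=-.32*P[...,0]+.947*P[...,1]+.1726
m=(abs(F[...,1]+.07)<.02)&(abs(F[...,0])<.06)&(F[...,2]>.1)&(F[...,2]<.21)
print(np.polyfit(F[m][:,2],F[m][:,0],1))
m=(abs(F[...,1]-.118)<.007)&(abs(F[...,0])<.1)&(F[...,2]>.04)&(F[...,2]<.13)
s=np.polyfit(F[m][:,2],F[m][:,0],1)[0];print("stand angle",np.pi+np.arctan(s)+.09)
print(ctrl.get_obs()["force"],ctrl.hand_in())
E
```

```text
[-0.00802755  0.0102289 ]
stand angle 2.912777070144171
the job is handed in; nothing more can be done
[-2.66935318 -0.73233714 -0.26658739] None
```

I flipped the kickstand over the top with the closed fingers while the console was tipped back, and it fell to its stop. I then straddled the panel's top edge, pushed the console upright and pinched it there. The job was handed in at about 6.9 s with the fingers still holding the console.

- **Console:** the last camera fit put it about 0.01 rad from vertical (limit 0.10).
- **Kickstand:** measured at about 2.91 rad, against the stop at 2.915.
- **Grip:** the fingers closed to 14 mm on the panel with the grip set to 10 N. The tool felt a steady force of about 3 N, which fits the console's pull backwards.
- **Mouse, tip box and jar:** they looked unmoved in the pictures, but I did not measure their positions.

No check failed or disagreed. `hand_in()` gave no verdict.

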